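# Find the full sugar tin by its weight

### The arm

A 6-joint arm with a two-finger parallel gripper is mounted at the origin on the work surface. World frame = base frame: x ahead of the robot, y to its left, z up, the work surface at z = 0. Lengths are in m, angles in degrees, forces in N, time in s.
With the tool pointing down it reaches from about 0.275 to 0.825 m from the base axis. Payload 4.9 kg.
Tool frame: the origin (TCP) lies at the very end of the fingers, on their centre line; the grasp point (between the pads) lies arm.grip_depth behind it (arm.grip_depth is the distance from the TCP to the grasp point, in m); x points along the fingers, y is the direction in which the jaws open and shut, and the axes are right-handed (so a half turn about x gives the same grasp; the last joint's range is limited). The gripper opens to 85 mm and grips with 20 to 120 N. Pads are 22 mm wide; open, the fingers measure 114 mm over their backs; the gripper's body (76 mm by 85 mm) begins 54 mm behind the grasp point. The pads swing forward as they close: fully open they stand 13 mm farther back than shut.
Start: joints at [68.457, 18.69, -11.035, 60.275, 0, 82.311], TCP at [0.132, 0.534, 0.231] pointing down, gripper open.
Joint ranges: [-152.03, 152.03], [-55.5, 102.48], [-74.3, 77.21], [-110.64, 120.58], [-84.22, 78.4], [-180, 180]. Speed limits (degrees/s): [147.25, 147.25, 180, 180, 180, 180].

### API

Orientations are given as [roll, pitch, yaw] about the fixed x, y, z axes, in that order (R = Rz(yaw) Ry(pitch) Rx(roll)).
In Python, from bench import arm, get_image, workorder gives the robot as it stands.
- The arm moves only by the shell command python3 -m jog 'ROWS' [FORCE]. ROWS is JSON, a list of rows, each a list of 5 numbers: the finger opening in mm, from 0 to 85.4, then the shift along the tool's x, y, z in mm, then the turn about the tool's x in degrees. In form: [[gripper, tx, ty, tz, yaw], ...]. A call has 1 to 20 rows; each row is the pose to reach, as a shift and turn from the pose commanded when the call began, along the tool's axes at that moment; what a row does not reach only later rows make up. A row lasts 1/12 s, in which the tool goes at most 41.7 mm and 7.16 degrees, less where a joint would pass 70% of its speed; a pose out of reach is approached as far as the arm can. A call with a gripper value outside its range is refused whole. The fingers move at their own pace and stop on an object; FORCE is the grip in N (left out, the last holds). Time passes only in rows, so rows that repeat a pose let the fingers close. It gives the time, the measured TCP pose, the force and the opening at its end, in the units of the state.
- arm.observe(): the state, without advancing time (a new reading comes with each control period).
- get_image(name): name is "scene" or "side" or "wrist"; returns a dict with "color" (384x512x3 uint8, red, green, blue), "fx", "fy", "cx", "cy" (pixels), "eye" and "rotation" of the camera in the world; the wrist camera has in their place "hand_eye" (4x4, takes a point from camera to tool coordinates, whose origin is the TCP and whose axes are the tool frame's). Camera axes: x right, y up, looking along -z (the intrinsics and any distortion apply to the point x, -y, -z); pixel columns grow to the right and rows downward; lengths in m; the calibration is good to about 2 mm. The wrist camera is an equidistant fisheye: a pixel r from the principal point sees the ray r / f radians off the axis. A picture is of the moment at which its call begins: read the wrist's pose just before it. There is no depth.
- workorder.sign_off(): hands the job in, once; it reports no verdict.
The state is a dict: "t": time; "qpos": joint angles; "dq": joint speeds; "joint_torque": joint torques, N m; "tcp_pos": TCP position; "tool_rot": TCP orientation; "wrist_force": force on the tool from outside, world axes, zero at the start; "ft_torque": the same for the moment, N m; "width": finger opening in m.
Only numpy, scipy, OpenCV 4.12 (cv2) and the standard library are available. Lean on these libraries where they do the work, as an engineer would, in place of code of your own. Each camera call takes 0.05 s, during which the arm holds its last target. There are 200 camera calls.

### The job

The three closed sugar tins on the shared desk look alike, but one is still full: find the heaviest by feel. Stand the two lighter tins upright on the wooden tray, where they wait to be refilled, setting each tin down rather than dropping it or knocking it over, and finish with the heaviest one in the gripper: the program ends while still holding it still and upright, about 15 cm above the desk and touching nothing else. Leave the mug, the pen pot and the stapler where they are.

Things in the scene. Friction and masses are not known exactly. Their poses are not given: they have to be found in the camera images.
- tin_a: one of three closed round sugar tins that look alike: gold, pale paper band, blue lid (tight); 65 mm across, 115 mm tall, upright on the desk. Origin: centre of its underside, z up. 0.1 to 0.45 kg; only its weight tells which is the heaviest (at least 120 g more than the others), not its name, look or place
- tin_b: one of three closed round sugar tins that look alike: gold, pale paper band, blue lid (tight); 65 mm across, 115 mm tall, upright on the desk. Origin: centre of its underside, z up. 0.1 to 0.45 kg; only its weight tells which is the heaviest (at least 120 g more than the others), not its name, look or place
- tin_c: one of three closed round sugar tins that look alike: gold, pale paper band, blue lid (tight); 65 mm across, 115 mm tall, upright on the desk. Origin: centre of its underside, z up. 0.1 to 0.45 kg; only its weight tells which is the heaviest (at least 120 g more than the others), not its name, look or place
- tray: pale wooden tray, 360 (its x) by 220 mm (its y), does not slide, empty at the start. Flat floor 8 mm above its underside, 344 by 204 mm inside: three tins fit in a row along x, 110 mm apart. Rim 22 mm high; a black wire handle, 44 mm high, 110 mm wide, on each short end. Origin: centre of its underside, z up; its x points away from the robot within 0.25 rad
- mug: white mug, 80 mm across, 92 mm tall, handle on its own +y side; stands by, to be left alone. Origin: centre of its underside
- pen_pot: round dark steel pen pot, 68 mm across, 95 mm tall, pens up to 145 mm; stands by, to be left alone. Origin: centre of its underside
- stapler: blue and black stapler, 135 mm (its x) by 38 mm, 58 mm tall; lies by, to be left alone. Origin: centre of its underside
Things that resemble listed ones, but are neither listed nor needed, are in the scene too. What is shaped like the tin_a but red is not meant. What is shaped like the tin_c but green is not meant.

How it is judged:
By the outcome, as a careful person would: the job done as asked, in the order asked, and still so for the second after the job is handed in, while the arm keeps its last pose, push and grip.
It also fails if it takes over 72 s, if anything falls off the work surface, if the arm or the gripper's body presses on something with over 40 N, if the wrist force passes 120 N, or if a joint passes its speed limit or range.

## Working session

There is one attempt and no reset: what is moved stays moved. The work goes in short steps, Python scripts to look and compute and a shell command to move; the robot and the scene stay as the last step left them, time stands still between calls to the robot, and variables do not carry over. Pictures are saved under pics/ and viewed, about 8 in all and at most 12, crops included, and the job is handed in when it is done.

```bash
mkdir -p pics; ls; python3 - <<'E'
from bench import arm,get_image
import cv2,numpy as np
o=arm.observe();print(o,arm.grip_depth)
for n in("scene","side","wrist"):
    g=get_image(n);cv2.imwrite(f"pics/{n}0.png",g["color"][:,:,::-1])
    print(n,{k:np.round(v,4).tolist() if not isinstance(v,str) else v for k,v in g.items() if k!="color"})
a=np.hstack([cv2.imread("pics/scene0.png"),cv2.imread("pics/side0.png")])
E
```

```text
pics
{'t': 0.0, 'qpos': array([ 6.84574021e+01,  1.87327324e+01, -1.10943032e+01,  6.02749885e+01,
       -1.51887804e-03,  8.23117804e+01]), 'dq': array([ 0.14076755,  0.06368978, -0.03522291, -0.09186271, -0.06998165,
       -0.04114104]), 'joint_torque': array([-7.81177496e-04, -4.43405592e+01,  2.62438112e+01,  1.54742261e-02,
       -2.27359246e-04,  8.94525925e-06]), 'tcp_pos': array([0.13146344, 0.53343081, 0.23048137]), 'tool_rot': array([ -96.83529546,   89.89796464, -110.68967237]), 'wrist_force': array([ 0.39029988, -0.35269649,  0.14586244]), 'ft_torque': array([-0.02440376, -0.05192186,  0.00786372]), 'width': 0.08535992448836045} 0.0187
scene {'fx': 412.2649, 'fy': 412.2649, 'cx': 256.0134, 'cy': 190.8602, 'eye': [1.2437, -0.1447, 0.9746], 'rotation': [34.3747, 0.3911, 83.6544]}
side {'fx': 454.4995, 'fy': 454.4995, 'cx': 248.9596, 'cy': 191.158, 'eye': [0.324, 0.9475, 0.7415], 'rotation': [56.2198, -1.3679, -163.3451]}
wrist {'fx': 297.3186, 'fy': 297.3186, 'cx': 253.0396, 'cy': 191.9322, 'hand_eye': [[-0.0002, 0.3115, -0.9502, -0.142], [1.0, 0.0003, -0.0001, -0.0004], [0.0003, -0.9502, -0.3115, -0.0793], [0.0, 0.0, 0.0, 1.0]]}
```

View pics/scene0.png

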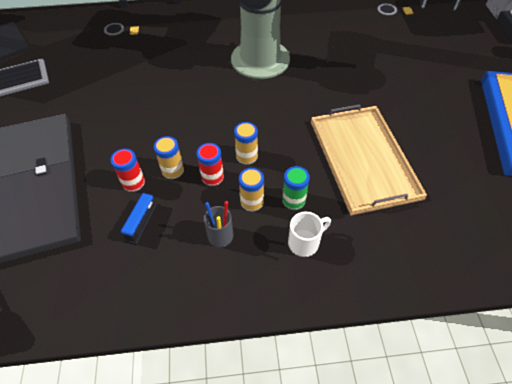

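View pics/side0.png

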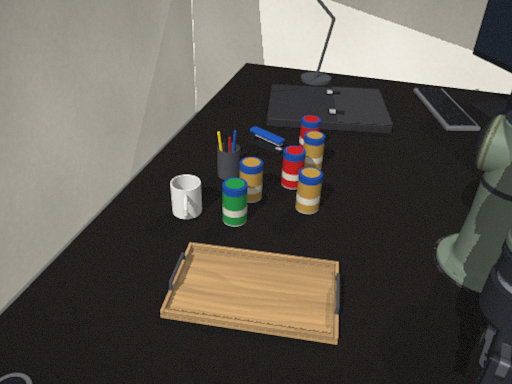

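```bash
cat > h.py <<'E'
import numpy as np,cv2
from scipy.spatial.transform import Rotation as R
from bench import arm,get_image
def rot(a): return R.from_euler("xyz",a,degrees=True).as_matrix()
def ray(g,px,z):
    d=rot(g["rotation"])@np.array([(px[0]-g["cx"])/g["fx"],-(px[1]-g["cy"])/g["fy"],-1])
    e=np.array(g["eye"]);return (e+d*(z-e[2])/d[2])[:2]
def proj(g,p):
    c=rot(g["rotation"]).T@(np.array(p)-g["eye"]);return g["cx"]-g["fx"]*c[0]/c[2],g["cy"]+g["fy"]*c[1]/c[2]
def tool():
    o=arm.observe();return np.array(o["tcp_pos"]),rot(o["tool_rot"])
E
python3 - <<'E'
from h import *
for n in("scene","side"):
    g=get_image(n);hsv=cv2.cvtColor(g["color"],cv2.COLOR_RGB2HSV)
    for nm,lo,hi in(("gold",(12,130,120),(28,255,255)),("red",(0,200,120),(6,255,255)),("green",(50,130,80),(80,255,255))):
        k,l,s,c=cv2.connectedComponentsWithStats(cv2.inRange(hsv,lo,hi),connectivity=4)
        for i in range(1,k):
            if 60<s[i,4]<1500: print(n,nm,s[i],c[i].round(1),ray(g,c[i],.113).round(4))
    if n=="scene":
        print([ray(g,p,.022).round(3).tolist() for p in((311,118),(377,107),(425,193),(352,212))])
        print("mug,pot,stapler",[ray(g,p,z).round(3).tolist() for p,z in(((305,222),.092),((219,217),.095),((136,220),.05),((152,198),.05))])
    else: print([ray(g,p,.022).round(3).tolist() for p in((190,246),(341,262),(339,335),(163,316))])
p,M=tool();print(M.round(3))
E
```

```text
scene gold [130  26   9   8  63] [134.1  29.5] [-0.0657 -0.4306]
scene gold [497  75  15  53 422] [506.3  93.1] [0.3901 0.701 ]
scene gold [238 124  16  12 148] [245.4 129.7] [ 0.4463 -0.092 ]
scene gold [157 139  17  12 159] [164.9 144.4] [ 0.4748 -0.3171]
scene gold [235 139  23  14 182] [246.3 146.3] [ 0.5076 -0.0955]
scene gold [158 151  23  17 190] [170.2 160.9] [ 0.5346 -0.3023]
scene gold [237 153  21  10  78] [247.3 158.7] [ 0.5509 -0.0971]
scene gold [162 167  21  11  75] [173.1 173.2] [ 0.5766 -0.2946]
scene gold [243 171  17  14 190] [250.9 177. ] [ 0.6126 -0.0938]
scene gold [240 186  24  15 172] [251.8 194.3] [ 0.6666 -0.0972]
scene gold [241 202  22   8  70] [251.9 206. ] [ 0.7012 -0.1005]
scene red [201 146  15  12 141] [208.  151.4] [ 0.5134 -0.2003]
scene red [115 152  16  12 146] [122.3 157.2] [ 0.5069 -0.4305]
scene red [199 160  23  14 147] [211.  168.3] [ 0.572  -0.1951]
scene red [116 163  24  17 171] [129.4 173.3] [ 0.5639 -0.408 ]
scene red [123 179  20  11  62] [134.  185.6] [ 0.6051 -0.3938]
scene green [288 169  18  14 203] [296.5 175.4] [0.6212 0.0244]
sce
[... 533 characters left out ...]
 gold [240 172  20  15 174] [250.8 179.2] [ 0.5904 -0.0123]
side gold [297 181  23  18 263] [307.5 190.6] [ 0.4405 -0.0067]
side gold [296 201  20  11 124] [305.1 207.4] [0.4327 0.0665]
side red [287 147  15   7  78] [294.3 149.8] [ 0.5164 -0.2054]
side red [283 159  20  15 186] [291.2 166.8] [ 0.5044 -0.1078]
side red [282 179  15   8  74] [288.8 183.1] [ 0.4926 -0.0255]
side green [226 179  18  10 144] [234.6 183.2] [0.6241 0.0196]
side green [222 192  25  19 300] [234.2 202.3] [0.5988 0.1003]
side green [223 214  23  11 147] [233.8 219.9] [0.5778 0.1664]
[[0.682, 0.184], [0.328, 0.127], [0.306, 0.338], [0.65, 0.399]]
[[-0.     0.239  0.971]
 [-0.001  0.971 -0.239]
 [-1.    -0.001 -0.   ]]
```

```bash
python3 -m jog '[[85,0,-535,456,0],[85,0,-535,456,0],[85,0,-535,456,0],[85,0,-535,456,0],[85,0,-535,456,0],[85,0,-535,456,0],[85,0,-535,456,0],[85,0,-535,456,0],[85,0,-535,456,0],[85,0,-535,456,0],[85,0,-535,456,0],[85,0,-535,456,0],[85,0,-535,456,0],[85,0,-535,456,0],[85,0,-535,456,0],[85,0,-535,456,0],[85,0,-535,456,0],[85,0,-535,456,0],[85,0,-535,456,0],[85,0,-535,456,0]]' 50
cat >> h.py <<'E'
def wray(g,px,z,p,M):
    u=np.array([px[0]-g["cx"],px[1]-g["cy"]]);r=np.hypot(*u);th=r/g["fx"]
    d=np.array([u[0]/r*np.sin(th),-u[1]/r*np.sin(th),-np.cos(th)]);H=np.array(g["hand_eye"])
    e=p+M@H[:3,3];d=M@H[:3,:3]@d;return (e+d*(z-e[2])/d[2])[:2]
def go(x,y,z):
    p,M=tool();print("delta tool mm",(M.T@(np.array([x,y,z])-p)*1000).round(1))
E
python3 - <<'E'
from h import *
p,M=tool();g=get_image("wrist");print(p,M.round(3));cv2.imwrite("pics/w1.png",g["color"][:,:,::-1])
hsv=cv2.cvtColor(g["color"],cv2.COLOR_RGB2HSV)
k,l,s,c=cv2.connectedComponentsWithStats(cv2.inRange(hsv,(12,130,120),(28,255,255)),connectivity=4)
for i in range(1,k):
    if s[i,4]>150: print(s[i],c[i].round(1),wray(g,c[i],.113,p,M).round(4))
E
```

```text
t: 1.92
tcp_pos: [0.4455, -0.0942, 0.2309]
tool_rot: [160.2, 89.9, 146.4]
wrist_force: [0.6, -0.7, 0.3]
width: 0.0854
[ 0.44554712 -0.09419914  0.23087421] [[-0.001  0.24   0.971]
 [ 0.001  0.971 -0.24 ]
 [-1.     0.001 -0.002]]
[ 98 201  31  29 244] [117.1 211.1] [ 0.4377 -0.2346]
[ 72 213  45  48 842] [ 99.6 230.1] [ 0.4533 -0.265 ]
[260 254  40  18 240] [277.8 260.2] [ 0.5279 -0.0891]
[259 272  50  34 815] [281.5 284.3] [ 0.5588 -0.0913]
```

View pics/w1.png

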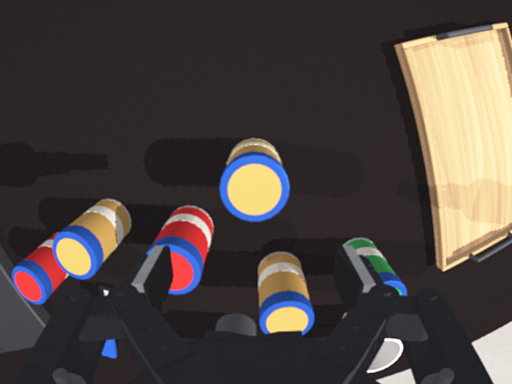

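The wrist view shows the gold lids at about (255,188), (77,253) and (288,320). The red tins are left and centre, and the green tin is behind the right finger.

```bash
python3 - <<'E'
from h import *
p,M=tool();g=get_image("wrist")
for q in((255,188),(77,253),(288,320)): print(wray(g,q,.115,p,M).round(4))
go(.447,-.094,.062)
E
```

```text
[ 0.4471 -0.0926]
[ 0.4735 -0.3081]
[ 0.6108 -0.0932]
delta tool mm [169.2  -0.3   1.7]
```

```bash
python3 -m jog '[[85,40,0,1,0],[85,80,1,1,0],[85,120,1,1,0],[85,150,1,1,0],[85,169,1,1,0],[85,169,1,1,0],[85,169,1,1,0],[40,169,1,1,0],[40,169,1,1,0],[40,169,1,1,0],[40,169,1,1,0],[40,169,1,1,0],[40,169,1,1,0],[40,169,1,1,0],[40,169,1,1,0]]' 50
python3 -m jog '[[40,-10,0,0,0],[40,-25,0,0,0],[40,-40,0,0,0],[40,-40,0,0,0],[40,-40,0,0,0],[40,-40,0,0,0],[40,-40,0,0,0],[40,-40,0,0,0],[40,-40,0,0,0],[40,-40,0,0,0]]'
cat > weigh.py <<'E'
from h import *
f=[];t=[]
for i in range(8): get_image("wrist");o=arm.observe();f.append(o["wrist_force"]);t.append(o["joint_torque"])
print("F",np.mean(f,0).round(3),"sd",np.std(f,0).round(3),"tau",np.mean(t,0).round(3),o["t"],o["width"],o["tcp_pos"])
E
python3 weigh.py
```

```text
t: 3.27
tcp_pos: [0.449, -0.094, 0.0643]
tool_rot: [2.7, 89.8, -11.1]
wrist_force: [-1.0, 1.3, 5.5]
width: 0.0628
t: 4.1
tcp_pos: [0.4472, -0.0937, 0.1018]
tool_rot: [171.0, 89.9, 157.1]
wrist_force: [0.2, -0.4, -3.4]
width: 0.0629
F [-0.022  0.054 -3.973] sd [0.487 0.539 0.482] tau [ 0.0000e+00 -3.9121e+01  2.1960e+01  9.0000e-03 -1.0000e-03  0.0000e+00] 4.5 0.06276263545414028 [ 0.44752689 -0.09387019  0.10227667]
```

About 0.40 kg: with a 0.45 kg maximum, this must be the heaviest, and weighing the others will confirm it. I'll set it back down and go to the far tin.

```bash
python3 -m jog '[[40,10,0,0,0],[40,20,0,0,0],[40,30,0,0,0],[40,36,0,0,0],[40,39,0,0,0],[40,40,0,0,0],[40,40,0,0,0],[85,40,0,0,0],[85,40,0,0,0],[85,40,0,0,0],[85,40,0,0,0],[85,40,0,0,0],[85,40,0,0,0],[85,0,0,0,0],[85,-40,0,0,0],[85,-80,0,0,0],[85,-120,0,0,0],[85,-130,0,0,0],[85,-130,0,0,0]]'
python3 - <<'E'
from h import *
p,M=tool();print(p);go(.612,-.0945,.23);go(.475,-.315,.23)
E
```

```text
t: 6.08
tcp_pos: [0.4499, -0.0947, 0.2359]
tool_rot: [-7.2, 89.6, -21.0]
wrist_force: [-0.1, -0.3, -0.3]
width: 0.0851
[ 0.44987788 -0.09472283  0.23592772]
delta tool mm [  7.   39.  157.3]
delta tool mm [   6.7 -207.9   77.1]
```

```bash
python3 -m jog '[[85,5,39,157,0],[85,5,39,157,0],[85,5,39,157,0],[85,5,39,157,0],[85,5,39,157,0],[85,5,39,157,0],[85,5,39,157,0],[85,5,39,157,0]]'
cat > lid.py <<'E'
from h import *
def lid(col=((12,110,120),(28,255,255)),save=None):
    p,M=tool();g=get_image("wrist");hsv=cv2.cvtColor(g["color"],cv2.COLOR_RGB2HSV)
    if save: cv2.imwrite(save,g["color"][:,:,::-1])
    k,l,s,c=cv2.connectedComponentsWithStats(cv2.inRange(hsv,*col),connectivity=4)
    print("tcp",p.round(4))
    for i in range(1,k):
        if s[i,4]>400: print(s[i],c[i].round(1),wray(g,c[i],.115,p,M).round(4))
E
python3 -c "
from lid import *
lid(save='pics/w2.png');go(.612,-.0945,.062)"
```

```text
t: 6.75
tcp_pos: [0.6077, -0.0934, 0.2266]
tool_rot: [-179.3, 89.9, 166.8]
wrist_force: [0.8, -0.4, 0.5]
width: 0.0852
tcp [ 0.6077 -0.0934  0.2266]
[ 181    0   55   39 1801] [207.2  17.1] [ 0.4515 -0.095 ]
[ 39  93  33  53 935] [ 58.6 116.3] [ 0.4894 -0.2615]
[  7 103  28  43 964] [ 20.7 123.7] [ 0.4777 -0.3164]
[ 227  170   52   50 2036] [252.5 194.8] [ 0.6136 -0.0958]
delta tool mm [1.652e+02 1.000e-01 4.400e+00]
```

```bash
python3 -m jog '[[85,40,-1,5,0],[85,80,-1,5,0],[85,120,-1,5,0],[85,150,-1,5,0],[85,165,-1,5,0],[85,165,-1,5,0],[85,165,-1,5,0],[40,165,-1,5,0],[40,165,-1,5,0],[40,165,-1,5,0],[40,165,-1,5,0],[40,165,-1,5,0],[40,165,-1,5,0],[40,165,-1,5,0],[40,165,-1,5,0]]' 50
python3 -m jog '[[40,-10,0,0,0],[40,-25,0,0,0],[40,-40,0,0,0],[40,-70,0,0,0],[40,-100,0,0,0],[40,-130,0,0,0],[40,-155,0,0,0],[40,-160,0,0,0],[40,-160,0,0,0],[40,-160,0,0,0],[40,-160,0,0,0],[40,-160,0,0,0],[40,-160,0,0,0]]'
python3 weigh.py; python3 -c "
from h import *
print(tool());go(.565,.27,.23)"
```

```text
t: 8.05
tcp_pos: [0.6158, -0.0962, 0.065]
tool_rot: [-3.0, 89.7, -16.9]
wrist_force: [-0.4, 1.3, 6.5]
width: 0.0633
t: 9.13
tcp_pos: [0.613, -0.0955, 0.2206]
tool_rot: [178.7, 89.8, 164.8]
wrist_force: [1.2, 0.8, -1.4]
width: 0.0631
F [-0.065 -0.094 -1.487] sd [0.591 0.582 0.66 ] tau [-0.0000e+00 -5.2833e+01  2.7200e+01  1.4000e-02 -0.0000e+00 -0.0000e+00] 9.5333 0.0631570887664246 [ 0.61391332 -0.09578408  0.22224516]
(array([ 0.61391332, -0.09578408,  0.22224516]), array([[-5.69508855e-05,  2.39448785e-01,  9.70908995e-01],
       [-1.24783637e-05,  9.70908996e-01, -2.39448786e-01],
       [-9.99999998e-01, -2.57521760e-05, -5.23061980e-05]]))
delta tool mm [  -7.8  343.4 -135.1]
```

A3 is light at about 0.15 kg, so I'm carrying it to the tray.

```bash
python3 -m jog '[[40,0,15,-6,0],[40,0,40,-16,0],[40,0,75,-30,0],[40,0,110,-43,0],[40,0,145,-57,0],[40,0,180,-71,0],[40,0,215,-85,0],[40,0,250,-98,0],[40,0,285,-112,0],[40,0,315,-124,0],[40,0,333,-131,0],[40,0,343,-135,0],[40,0,343,-135,0],[40,0,343,-135,0],[40,0,343,-135,0],[40,0,343,-135,0]]'
python3 -c "
from h import *
g=get_image('side');s=get_image('scene');p,M=tool();print(p);go(.565,.27,.0722)
cv2.imwrite('pics/c1.png',np.hstack([cv2.resize(g['color'],(400,300)),cv2.resize(s['color'],(400,300))])[:,:,::-1])"
```

```text
t: 10.87
tcp_pos: [0.5653, 0.268, 0.2223]
tool_rot: [-84.6, 90.0, -98.6]
wrist_force: [-0.2, 0.7, -1.8]
width: 0.063
[0.56540466 0.26820252 0.22235844]
delta tool mm [150.2   1.7  -0.8]
```

View pics/c1.png

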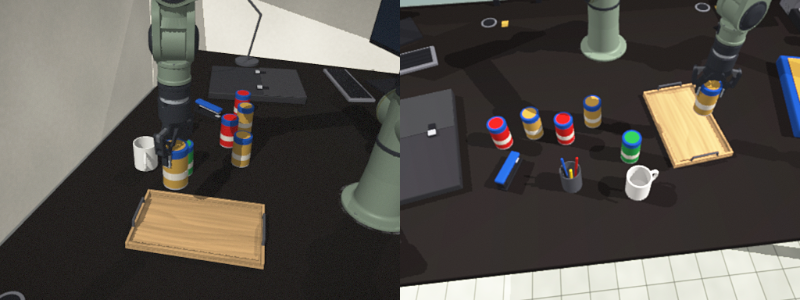

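Held upright over the tray: the left half (side) shows the tin at (175,165), the right half (scene) at (708,95). Lowering it in stages.

```bash
python3 -m jog '[[40,15,1,0,0],[40,40,1,0,0],[40,70,1,0,0],[40,100,1,0,0],[40,125,1,0,0],[40,138,1,0,0],[40,143,1,0,0],[40,143,1,0,0],[40,143,1,0,0],[40,143,1,0,0]]'
python3 -m jog '[[40,2,0,0,0],[40,4,0,0,0],[40,5,0,0,0],[40,5,0,0,0]]'
python3 -m jog '[[40,1,0,0,0],[40,2,0,0,0],[40,3,0,0,0],[40,3,0,0,0]]'
```

```text
t: 11.8
tcp_pos: [0.5665, 0.2707, 0.0809]
tool_rot: [32.5, 89.8, 18.6]
wrist_force: [-0.1, 0.4, -0.8]
width: 0.0628
t: 12.13
tcp_pos: [0.5652, 0.2706, 0.0744]
tool_rot: [32.4, 90.0, 18.6]
wrist_force: [0.1, 0.9, -1.8]
width: 0.0632
t: 12.47
tcp_pos: [0.5654, 0.2707, 0.073]
tool_rot: [18.2, 89.9, 4.3]
wrist_force: [-3.4, -0.7, 9.5]
width: 0.0626
```

Contact made (+9.5 N). Releasing, retreating, and moving to A2.

```bash
python3 -m jog '[[40,-1,0,0,0],[40,-1,0,0,0],[85,-1,0,0,0],[85,-1,0,0,0],[85,-1,0,0,0],[85,-1,0,0,0],[85,-1,0,0,0],[85,-1,0,0,0],[85,-30,0,0,0],[85,-70,0,0,0],[85,-110,0,0,0],[85,-150,0,0,0],[85,-170,0,0,0],[85,-170,0,0,0],[85,-170,0,0,0]]'
python3 -c "
from h import *
print(arm.observe()['tcp_pos']);go(.475,-.315,.24)"
```

```text
t: 13.72
tcp_pos: [0.5661, 0.2709, 0.2428]
tool_rot: [32.4, 89.8, 18.6]
wrist_force: [0.0, 0.5, -1.0]
width: 0.0853
[0.56607972 0.27085082 0.24280707]
delta tool mm [   1.9 -590.6   51.8]
```

```bash
python3 -m jog '[[85,2,-590,52,0],[85,2,-590,52,0],[85,2,-590,52,0],[85,2,-590,52,0],[85,2,-590,52,0],[85,2,-590,52,0],[85,2,-590,52,0],[85,2,-590,52,0],[85,2,-590,52,0],[85,2,-590,52,0],[85,2,-590,52,0],[85,2,-590,52,0],[85,2,-590,52,0],[85,2,-590,52,0],[85,2,-590,52,0],[85,2,-590,52,0],[85,2,-590,52,0],[85,2,-590,52,0]]'
python3 -c "
from lid import *
lid();print(tool()[1].round(3));go(.475,-.317,.063)"
```

```text
t: 15.22
tcp_pos: [0.474, -0.313, 0.2381]
tool_rot: [143.1, 89.8, 129.3]
wrist_force: [-0.3, 0.2, -0.3]
width: 0.0848
tcp [ 0.474  -0.313   0.2381]
[401  83  32  55 801] [412.6 107.7] [ 0.4346 -0.1439]
[[-0.001  0.238  0.971]
 [ 0.002  0.971 -0.238]
 [-1.     0.001 -0.002]]
delta tool mm [175.5  -4.1   1.9]
```

```bash
python3 -c "
from lid import *
lid(((10,80,80),(32,255,255)),'pics/w3.png')"
```

```text
tcp [ 0.4744 -0.3129  0.2385]
[495  21  17  74 548] [505.3  49. ] [0.3829 0.0082]
[400  82  34  56 879] [412.5 107.6] [ 0.4348 -0.1437]
[ 224  164   49   48 1855] [248.1 187.4] [ 0.4762 -0.3184]
```

View pics/w3.png

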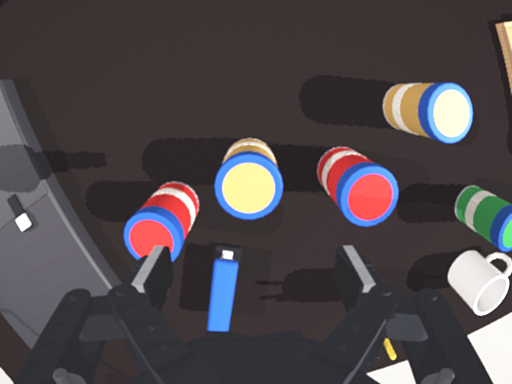

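A2's lid is at (248,187), which gives (0.476,-0.318), with reds either side and enough finger room. Grasping.

```bash
python3 -m jog '[[85,40,-4,3,0],[85,80,-4,3,0],[85,120,-4,3,0],[85,155,-4,3,0],[85,175,-4,3,0],[85,175,-4,3,0],[85,175,-4,3,0],[40,175,-4,3,0],[40,175,-4,3,0],[40,175,-4,3,0],[40,175,-4,3,0],[40,175,-4,3,0],[40,175,-4,3,0],[40,175,-4,3,0],[40,175,-4,3,0]]' 50
python3 -m jog '[[40,-10,0,0,0],[40,-25,0,0,0],[40,-40,0,0,0],[40,-70,0,0,0],[40,-100,0,0,0],[40,-130,0,0,0],[40,-155,0,0,0],[40,-160,0,0,0],[40,-160,0,0,0],[40,-160,0,0,0],[40,-160,0,0,0],[40,-160,0,0,0],[40,-160,0,0,0]]'
python3 weigh.py; python3 -c "
from h import *
go(.427,.25,.222)"
```

```text
t: 16.57
tcp_pos: [0.4781, -0.32, 0.0668]
tool_rot: [-10.4, 89.7, -24.2]
wrist_force: [0.6, 3.3, 7.2]
width: 0.0634
t: 17.65
tcp_pos: [0.4757, -0.3188, 0.2227]
tool_rot: [153.3, 89.8, 139.5]
wrist_force: [-0.1, 0.3, -1.0]
width: 0.063
F [-0.163  0.257 -1.251] sd [0.424 0.296 0.43 ] tau [-2.0000e-03 -4.7511e+01  2.6665e+01  1.3000e-02 -1.0000e-03  0.0000e+00] 18.05 0.06310783300593993 [ 0.47638687 -0.31932484  0.22422275]
delta tool mm [   2.3  540.9 -184.3]
```

About 0.13 kg, so A1 is confirmed as the heaviest. Carrying A2 to the tray.

```bash
python3 -m jog '[[40,0,15,-5,0],[40,0,45,-15,0],[40,0,80,-27,0],[40,0,117,-40,0],[40,0,154,-52,0],[40,0,191,-65,0],[40,0,228,-78,0],[40,0,265,-90,0],[40,0,302,-103,0],[40,0,339,-115,0],[40,0,376,-128,0],[40,0,413,-141,0],[40,0,450,-153,0],[40,0,485,-165,0],[40,0,515,-175,0],[40,0,533,-181,0],[40,0,541,-184,0],[40,0,541,-184,0],[40,0,541,-184,0],[40,0,541,-184,0]]'
python3 -c "
from h import *
print(arm.observe()['width']);go(.427,.25,.082)"
```

```text
t: 19.72
tcp_pos: [0.4274, 0.2488, 0.2242]
tool_rot: [-88.6, 90.0, -102.6]
wrist_force: [0.5, 0.4, -1.8]
width: 0.0632
0.06317261485230086
delta tool mm [142.2   1.1  -0.6]
```

```bash
python3 -m jog '[[40,15,0,0,0],[40,40,0,0,0],[40,70,0,0,0],[40,100,0,0,0],[40,125,0,0,0],[40,138,0,0,0],[40,143,0,0,0],[40,143,0,0,0],[40,145,0,0,0],[40,147,0,0,0],[40,148,0,0,0],[40,148,0,0,0]]'
python3 -m jog '[[40,1,0,0,0],[40,2,0,0,0],[40,2,0,0,0],[40,2,0,0,0]]'
```

```text
t: 20.72
tcp_pos: [0.4278, 0.2501, 0.0769]
tool_rot: [33.0, 89.9, 19.1]
wrist_force: [0.6, -0.3, -1.6]
width: 0.0628
t: 21.05
tcp_pos: [0.4277, 0.2502, 0.0748]
tool_rot: [27.6, 89.9, 13.8]
wrist_force: [-0.2, -0.2, 4.9]
width: 0.0631
```

```bash
python3 -m jog '[[40,0,0,0,0],[40,0,0,0,0],[85,0,0,0,0],[85,0,0,0,0],[85,0,0,0,0],[85,0,0,0,0],[85,0,0,0,0],[85,0,0,0,0],[85,-30,0,0,0],[85,-70,0,0,0],[85,-110,0,0,0],[85,-150,0,0,0],[85,-165,0,0,0],[85,-165,0,0,0],[85,-165,0,0,0]]'
python3 -c "
from h import *
print(arm.observe()['tcp_pos']);go(.449,-.0945,.23)"
```

```text
t: 22.3
tcp_pos: [0.4278, 0.2502, 0.24]
tool_rot: [36.2, 89.9, 22.4]
wrist_force: [-1.0, 0.9, -0.2]
width: 0.085
[0.42779133 0.25018925 0.23996163]
delta tool mm [   9.7 -329.6  103.1]
```

```bash
python3 -m jog '[[85,10,-330,103,0],[85,10,-330,103,0],[85,10,-330,103,0],[85,10,-330,103,0],[85,10,-330,103,0],[85,10,-330,103,0],[85,10,-330,103,0],[85,10,-330,103,0],[85,10,-330,103,0],[85,10,-330,103,0],[85,10,-330,103,0],[85,10,-330,103,0]]'
python3 -c "
from lid import *
lid(((10,60,80),(32,255,255)),'pics/w4.png');s=get_image('scene');g=get_image('side')
cv2.imwrite('pics/c2.png',np.hstack([cv2.resize(g['color'],(400,300)),cv2.resize(s['color'],(400,300))])[:,:,::-1])
go(.448,-.094,.063)"
```

```text
t: 23.3
tcp_pos: [0.4472, -0.094, 0.228]
tool_rot: [164.3, 89.8, 150.4]
wrist_force: [-0.2, 0.7, 0.2]
width: 0.0853
tcp [ 0.4472 -0.094   0.228 ]
[  394    21   118   252 18663] [461.4 135.4] [0.443  0.1271]
[ 227  162   53   51 2160] [253.1 186.8] [ 0.4463 -0.0941]
delta tool mm [165.9  -0.3   0.2]
```

View pics/c2.png

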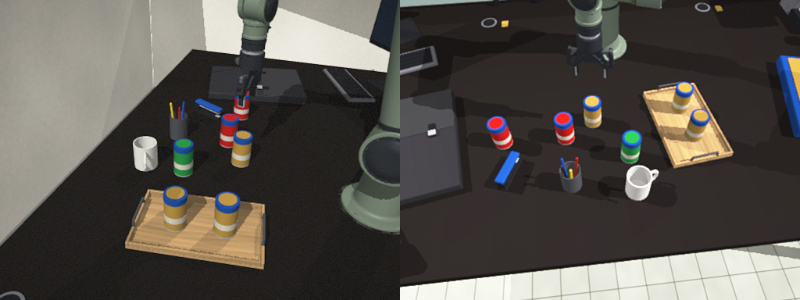

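Both light tins stand on the tray (side view at (175,208) and (227,213)), and the other items haven't moved. Now grasping the heavy tin and lifting it.

```bash
python3 -m jog '[[85,40,0,0,0],[85,80,0,0,0],[85,120,0,0,0],[85,150,0,0,0],[85,166,0,0,0],[85,166,0,0,0],[85,166,0,0,0],[40,166,0,0,0],[40,166,0,0,0],[40,166,0,0,0],[40,166,0,0,0],[40,166,0,0,0],[40,166,0,0,0],[40,166,0,0,0],[40,166,0,0,0]]' 60
python3 -m jog '[[40,-10,0,0,0],[40,-25,0,0,0],[40,-50,0,0,0],[40,-80,0,0,0],[40,-110,0,0,0],[40,-135,0,0,0],[40,-150,0,0,0],[40,-153,0,0,0],[40,-153,0,0,0],[40,-153,0,0,0],[40,-153,0,0,0],[40,-153,0,0,0],[40,-153,0,0,0]]'
python3 weigh.py; python3 -c "
from h import *
s=get_image('scene');g=get_image('side')
for v in(s,g):print([np.round(proj(v,(.447,-.094,z)),0).tolist() for z in(.15,.265)])
cv2.imwrite('pics/c3.png',np.hstack([g['color'][40:340,100:500],s['color'][30:330,100:500]])[:,:,::-1])"
```

```text
t: 24.7
tcp_pos: [0.4499, -0.0952, 0.0652]
tool_rot: [7.9, 89.8, -5.9]
wrist_force: [-0.6, 1.7, 5.4]
width: 0.0628
t: 25.78
tcp_pos: [0.4476, -0.0948, 0.2152]
tool_rot: [173.5, 89.9, 159.6]
wrist_force: [-0.0, -0.3, -3.1]
width: 0.0627
F [ 0.013 -0.356 -4.229] sd [0.548 0.782 0.532] tau [ 1.0000e-03 -3.6564e+01  2.6705e+01  2.5000e-02 -1.0000e-03  0.0000e+00] 26.1833 0.06307473607546875 [ 0.44824812 -0.09507968  0.21621938]
[[244.0, 121.0], [243.0, 88.0]]
[[313.0, 161.0], [317.0, 121.0]]
```

View pics/c3.png

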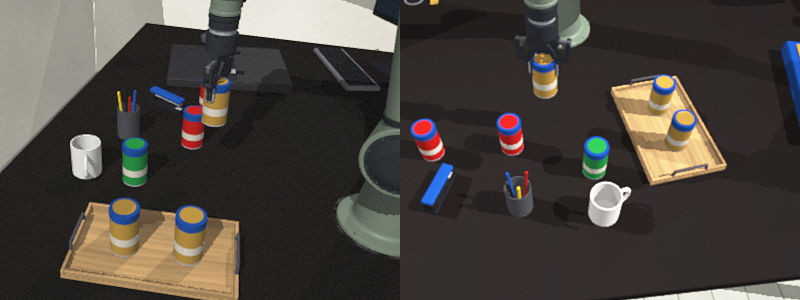

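The heavy tin is held upright, with its underside about 15 cm up (bottom at (213,122) on the left, matching the projected (213,121)). It touches nothing, and both light tins are upright on the tray. Handing in.

```bash
python3 -c "
from bench import workorder
print(workorder.sign_off())"
```

```text
the job is handed in; nothing more can be done
None
```

I found the heaviest tin by lifting all three. It started nearest the robot and weighs about 0.40–0.43 kg. The other two weigh about 0.15 and 0.13 kg.

- **Light tins:** both were lowered onto the tray until the wrist force showed contact, then released. The last pictures show them standing upright.
- **Heaviest tin:** I signed off with it still in the gripper, upright and touching nothing. Its underside is about 15 cm above the desk, and the side camera agrees with that height. The steady wrist reading was about −4.2 N.
- **Other items:** the mug, pen pot and stapler look unmoved in the last pictures; I did not measure them again.
- **Limits:** it took about 26 s. The highest wrist force I read was about 10 N.

No final check failed. One earlier check did: the first automatic search for a tin lid missed one tin, and widening the colour range fixed it.

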